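# Advance the larger dividing table by two clicks

## Robot

A 6-joint arm with a two-finger parallel gripper is mounted at the origin on a cart in front of the work surface, level with it; the furniture and walls round the work are solid. World frame = base frame: x ahead of the robot, y to its left, z up, the work surface at z = 0. Lengths are in mm, angles in rad, forces in N, time in s.
With the tool pointing down it reaches from about 275 to 750 mm from the base axis. Payload 10.2 kg.
Tool frame: the origin (TCP) lies at the very end of the fingers, on their centre line; the grasp point (between the pads) lies 19 mm behind it; z points along the fingers, y is the direction in which the jaws open and shut (so a half turn about z gives the same grasp; the last joint's range is limited). The gripper opens to 85 mm and grips with 20 to 120 N. Pads are 22 mm wide; open, the fingers measure 114 mm over their backs; the gripper's body (76 mm by 85 mm) begins 54 mm behind the grasp point. The pads swing forward as they close: fully open they stand 13 mm farther back than shut.
Start: joints at [1.125, 0.313, 1.498, -0, 1.331, -0.223], TCP at [116.017, 512.027, 231.294] pointing down, gripper open.
Joint ranges: [-2.94, 2.94], [-0.97, 2.17], [0.19, 2.56], [-1.23, 4.37], [0.02, 3.11], [-2.88, 2.88]. Speed limits (rad/s): [2.39, 2.39, 3.01, 3.14, 3.14, 3.14].

## Interface

Orientations are given as a unit quaternion [w, x, y, z].
In Python, from rig import ctrl, eyes, order gives the robot as it stands.
- The arm moves only by the tool move_arm, never from a script. Its argument "deltas" is a list of rows, each a list of 6 numbers: the shift along the tool's x, y, z in cm, then the turn, a rotation vector about the tool's x, y, z in degrees. A call has exactly 10 rows; each row shifts and turns the commanded pose from where the row before left it, along the tool's axes as they then stand; what a row does not reach is not made up. A row lasts 1/10 s, in which the tool goes at most 50 mm and 8.59 degrees, less where a joint would pass 70% of its speed; a pose out of reach is approached as far as the arm can. A call is refused whole if a number of a shift passes 5 or a number of a turn 8.59, either way. A call with a gripper value outside its range is refused whole. "grip" is the finger opening in cm, from 0 to 8.54, set as the call begins (left out, the last holds). The fingers move at their own pace and stop on an object; "newtons" is the grip in N (left out, the last holds). Time passes only in rows, so rows that do not move let the fingers close, or fill a call up. It gives the time, the measured TCP pose, the force and the opening at its end, in the units of the state.
- ctrl.sense(): the state, without advancing time (a new reading comes with each control period).
- eyes.capture(name): name is "side" or "top"; returns the picture (480x640x3 uint8, blue, green, red); there is no depth.
- eyes.camera_params(name): a dict with "K" (3x3 intrinsics, pixels), "camera_from_world" (4x4, takes a point from world to camera coordinates). Camera axes: x right, y down, z forward; pixel columns grow to the right and rows downward; lengths in mm; the calibration is good to about 2 mm. A picture is of the moment at which its call begins. camera_params takes no time and is no camera call.
- order.finish_job(): hands the job in, once; it reports no verdict.
The state is a dict: "time_s": time; "joints": joint angles; "dq": joint speeds; "tau": joint torques, N m; "eef_pos": TCP position; "ee_rot": TCP orientation; "force": force on the tool from outside, world axes, zero at the start; "wrist_torque": the same for the moment, N m; "grip_width": opening from 0.0 (shut) to 1.0 (fully open).
Only numpy, scipy, OpenCV 4.12 (cv2) and the standard library are available. Lean on these libraries where they do the work, as an engineer would, in place of code of your own. Each camera call takes 0.05 s, during which the arm holds its last target.

## Task

The lid blank on the larger of the two dividing tables is ready for its next mark. By its wing grip, turn the larger table exactly two clicks clockwise (seen from above), let go of it so that it sits in that click stop, and leave the smaller table at the stop where it is.

Things in the scene. Friction and masses are not known exactly. Their poses are not given: they have to be found in the camera images.
- large_wing (a point): wing grip of the larger dividing table, a dark steel bar 46 long, 14 thick, 40 tall (mm) upright amid a wooden blank (100) on a metal dial (124) on a bolted grey base (140 diameter). Bar top 90 mm, its foot 50 mm above the table top. The point is on the turning axis, 15 mm below the bar's top; x along the bar (starts within 45 deg of +x, turns with the dial), y across it, z up
- large_dial (a joint): angle of the larger dial, rad: 0 within 0.1 at the start (in a click stop), growing as it turns clockwise seen from above. 12 click stops to the turn, one every 0.524 rad (30 deg); a spring roller draws it into the nearest stop when let go. Turning it over a click takes about 0.1 to 0.2 N m (a grip of 20 N or more holds); it turns up to 3 rad either way
- small_wing (a point): wing grip of the smaller dividing table, same build and materials: bar 34 long, 12 thick, 36 tall (mm), blank 60, dial 84, base 100 diameter; bar top 86 mm above the table top. The point is on the axis, 15 mm below the bar's top; axes as on the larger one. Either table may stand on the left
- small_dial (a joint): angle of the smaller dial, rad: 0 within 0.1 at the start, growing clockwise seen from above, with the same 12 click stops

How it is judged:
By the outcome, as a careful person would: the job done as asked, in the order asked, and still so for the second after the job is handed in, with the robot touching nothing.
It also fails if it takes over 32 s, if anything falls off the work surface, if the arm or the gripper's body presses on something with over 40 N, if the wrist force passes 120 N, or if a joint passes its speed limit or range.

## Working session

There is one attempt and no reset: what is moved stays moved. The work goes in short steps, Python scripts to look and compute and a tool call to move; the robot and the scene stay as the last step left them, time stands still between calls to the robot, and variables do not carry over. Pictures are saved under pics/ and viewed, and the job is handed in when it is done.

Besides the shell and the picture viewer there is one more tool, called as name(argument=value, ...) on one line, values as JSON. move_arm: Moves the arm, as the interface text tells. Its arguments: {"type":"object","properties":{"deltas":{"type":"array"},"grip":{"type":"number"},"newtons":{"type":"number"}},"required":["deltas"]}

```bash
mkdir -p pics; python3 - <<'E'
from rig import ctrl,eyes
import cv2
s=ctrl.sense();print(s)
for n in("side","top"):
    cv2.imwrite(f"pics/{n}0.png",eyes.capture(n));p=eyes.camera_params(n);print(n,p)
E
```

```text
{'time_s': 0.0, 'joints': array([ 1.12462218e+00,  3.13459222e-01,  1.49844828e+00,  3.81799383e-05,
        1.33095219e+00, -2.23424859e-01]), 'dq': array([ 0.00148718, -0.00052981,  0.0005594 ,  0.00059487, -0.0007604 ,
       -0.00150855]), 'tau': array([-1.05491807e-03, -4.12265146e+01, -2.59737647e+01, -2.39760302e-04,
        4.21865378e-03,  9.95796086e-06]), 'eef_pos': array([115.88454737, 511.79736087, 230.72612687]), 'ee_rot': array([-2.25674166e-04,  1.11149026e-01,  9.93803548e-01, -5.92255619e-04]), 'force': array([ 0.28038107, -0.67076512, -0.1145499 ]), 'wrist_torque': array([ 0.00202791, -0.03097889, -0.00467477]), 'grip_width': 0.9995369122828553}
side {'K': array([[478.48290997,   0.        , 322.50872774],
       [  0.        , 478.48290997, 229.22208594],
       [  0.        ,   0.        ,   1.        ]]), 'camera_from_world': array([[-8.31694462e-01, -5.55199248e-01, -6.17385429e-03,
         3.22406729e+02],
       [-3.68316919e-01,  5.59995189e-01, -7.42124003e-01,
         3.25323859e+02],
       [ 4.15484017e-01, -6.14946488e-01, -6.70234174e-01,
         6.09497384e+02],
       [ 0.00000000e+00,  0.00000000e+00,  0.00000000e+00,
         1.00000000e+00]])}
top {'K': array([[543.78761136,   0.        , 315.08959974],
       [  0.        , 543.78761136, 240.99675669],
       [  0.        ,   0.        ,   1.        ]]), 'camera_from_world': array([[-1.56600860e-02, -9.99831957e-01, -9.52993512e-03,
        -1.45673949e+02],
       [-9.91958999e-01,  1.67324926e-02, -1.25448668e-01,
         5.07774006e+02],
       [ 1.25587046e-01,  7.48876799e-03, -9.92054339e-01,
         1.05618543e+03],
       [ 0.00000000e+00,  0.00000000e+00,  0.00000000e+00,
         1.00000000e+00]])}
```

View pics/side0.png

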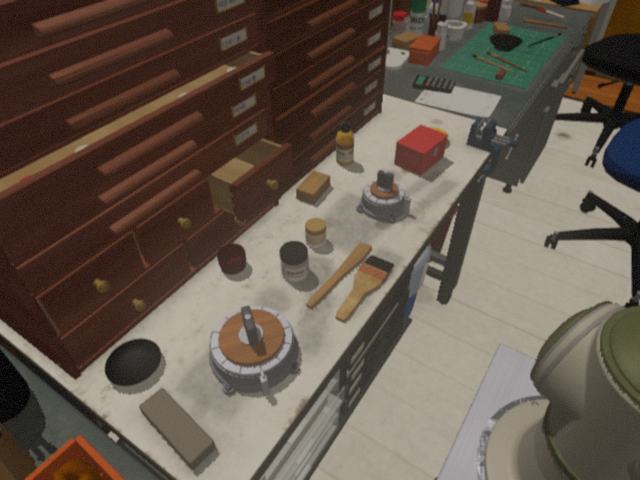

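View pics/top0.png

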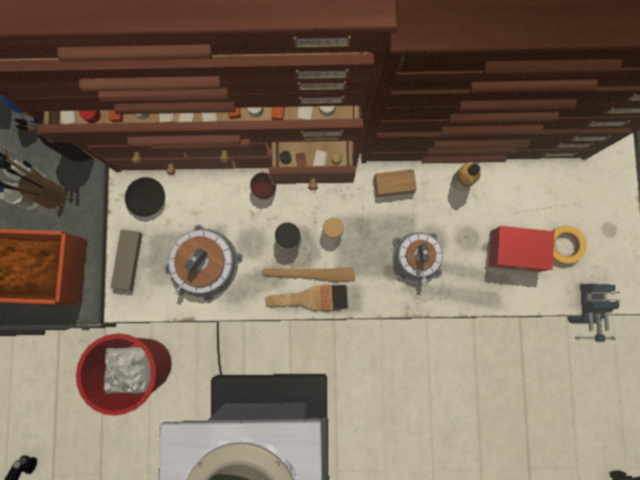

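```bash
python3 - <<'E'
import cv2,numpy as np
t=cv2.imread("pics/top0.png");s=cv2.imread("pics/side0.png")
a=cv2.resize(t[220:310,155:245],(600,600),interpolation=2)
cv2.imwrite("pics/ta.png",a)
b=cv2.resize(s[290:400,195:315],None,fx=5.4,fy=5.4,interpolation=2)
cv2.imwrite("pics/sb.png",b)
E
```

```text
(no output)
```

View pics/ta.png

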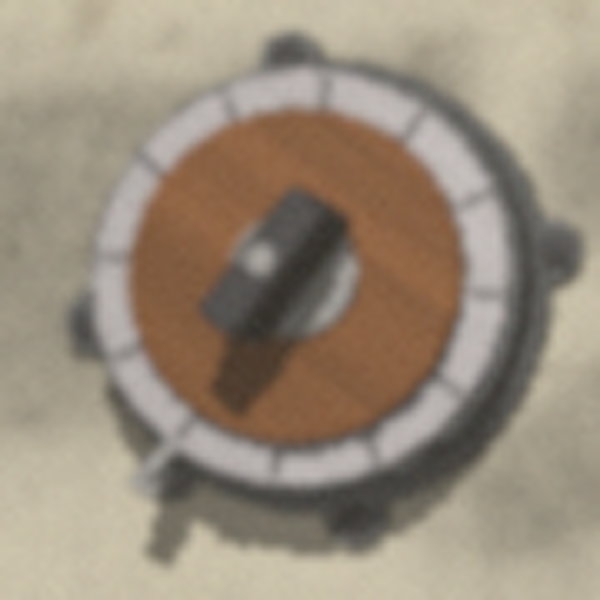

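View pics/sb.png

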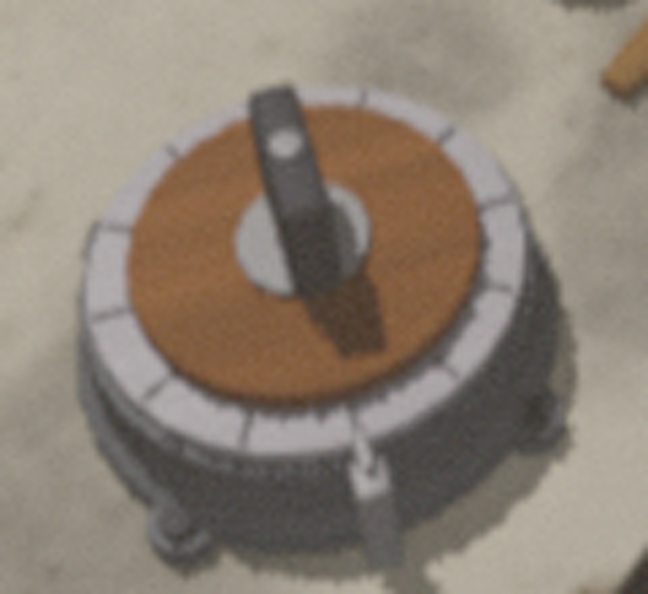

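```bash
cat > h.py <<'E'
import numpy as np
from rig import eyes
C={n:eyes.camera_params(n) for n in("side","top")}
def P(n):return C[n]["K"]@C[n]["camera_from_world"][:3]
def tri(ut,us):
    import cv2
    X=cv2.triangulatePoints(P("top"),P("side"),np.array(ut,float).reshape(2,1),np.array(us,float).reshape(2,1));X=(X[:3]/X[3]).ravel()
    r=[ (lambda q:q[:2]/q[2])(P(n)@np.r_[X,1])-u for n,u in(("top",ut),("side",us))]
    return X.round(1),np.round(r,1)
def atz(n,u,z):
    p=P(n);A=np.c_[p[:,0],p[:,1],-np.r_[u,1]];return np.linalg.solve(A,-(p[:,2]*z+p[:,3]))[:2]
def proj(n,X):
    q=P(n)@np.r_[X,1];return (q[:2]/q[2])
T=lambda x,y:np.array([155+x/6.667-.4,220+y/6.667-.4])
S=lambda x,y:np.array([195+x/5.4-.4,290+y/5.4-.4])
E
python3 - <<'E'
from h import *
print("dot",tri(T(262,258),S(285,143.5)))
print("dial",tri(T(304,276),S(305,271)))
print("blank",tri(T(298,275),S(304,250)))
for z in(40,50):print(z,atz("top",T(304,276),z),atz("side",S(305,271),z))
for z in (88,90,92):print(z,atz("top",T(270,260),z),atz("side",S(289,151),z))
for n,f,pts in(("top",T,[(300,187),(202,303),(345,212),(243,337)]),("side",S,[(250,98),(283,215),(295,90),(328,203)])):
    q=[atz(n,f(*p),90) for p in pts];print(n,np.round(q,1))
    for i in(0,2):
        d=q[i]-q[i+1];print(np.degrees(np.arctan2(d[1],d[0])),np.linalg.norm(d))
E
```

```text
dot (array([468.8,  74.6,  91.3]), array([[-0., -0.],
       [ 0.,  0.]]))
dial (array([468.9,  75.4,  33.6]), array([[-0. , -0. ],
       [ 0.1,  0. ]]))
blank (array([468.3,  75. ,  43.6]), array([[-0. , -0. ],
       [ 0.1,  0. ]]))
40 [468.18656442  73.93295666] [465.53554623  78.56771456]
50 [467.25749599  71.72767442] [460.12957895  83.3568591 ]
88 [468.44098288  73.05909752] [468.19913078  74.21240192]
90 [468.24594519  72.59903814] [467.01646241  75.26720508]
92 [468.0509075   72.13897875] [465.83379404  76.32200824]
top [[488.9  64.3]
 [456.4  91.7]
 [481.6  51.5]
 [446.5  80. ]]
-40.08503344959842 42.54240461768095
-39.15677703983495 45.15746010863591
side [[487.7  67.3]
 [454.7  92.2]
 [479.2  58.4]
 [447.3  82.7]]
-36.992547799785925 41.34328030779918
-37.28535427893458 40.13687482576026
```

move_arm(deltas=[[-3.15,-2.48,0,0,0,0],[-3.15,-2.48,0,0,0,0],[-3.15,-2.48,0,0,0,0],[-3.15,-2.48,0,0,0,0],[-3.15,-2.48,0,0,0,0],[-3.15,-2.48,0,0,0,0],[-3.15,-2.48,0,0,0,0],[-3.15,-2.48,0,0,0,0],[-3.15,-2.48,0,0,0,0],[-3.15,-2.48,0,0,0,0]], grip=8.54)

```text
time_s: 1.1
eef_pos: [369.1, 199.1, 231.2]
ee_rot: [-0.0, 0.111, 0.994, -0.0]
force: [0.4, 0.5, -0.4]
grip_width: 1.002
```

move_arm(deltas=[[-3.1,-2.47,0,0,0,0],[-3.1,-2.47,0,0,0,0],[-3.1,-2.47,0,0,0,0],[-3.1,-2.47,0,0,0,0],[0,0,2,0,0,6.3],[0,0,2,0,0,6.3],[0,0,2,0,0,6.3],[0,0,2,0,0,6.3],[0,0,2,0,0,0],[0,0,0,0,0,0]])

```text
time_s: 2.1
eef_pos: [466.1, 76.9, 129.1]
ee_rot: [-0.002, 0.325, 0.946, -0.001]
force: [-0.3, -0.0, -0.4]
grip_width: 1.001
```

```bash
python3 - <<'E'
from h import *
from rig import ctrl
import cv2
from scipy.spatial.transform import Rotation as R
s=ctrl.sense();q=s["ee_rot"];print(s["eef_pos"],R.from_quat(q[[1,2,3,0]]).as_matrix().round(3),s["joints"])
im=eyes.capture("side");cv2.imwrite("pics/s2.png",cv2.resize(im[200:420,130:390],None,fx=2.7,fy=2.7,interpolation=2))
im=eyes.capture("top");cv2.imwrite("pics/t2.png",im)
E
```

```text
[466.0897699   76.87994549 129.13711808] [[-0.788  0.615 -0.005]
 [ 0.615  0.788  0.   ]
 [ 0.004 -0.003 -1.   ]] [-8.52675635e-02  3.14262424e-01  1.78551950e+00 -2.33726619e-05
  1.04693976e+00 -9.93493994e-01]
```

View pics/s2.png

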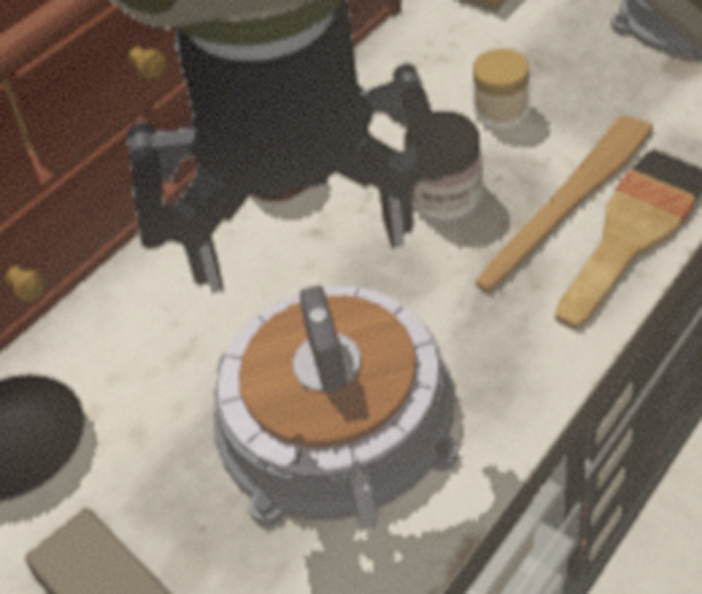

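move_arm(deltas=[[-0.3,0,1,0,0,0],[0,0,1,0,0,0],[0,0,1,0,0,0],[0,0,1,0,0,0],[0,0,1,0,0,0],[0,0,1,0,0,0],[0,0,0.5,0,0,0],[0,0,0.3,0,0,0],[0,0,0,0,0,0],[0,0,0,0,0,0]])

```text
time_s: 3.2
eef_pos: [470.1, 75.0, 63.6]
ee_rot: [0.0, 0.325, 0.946, 0.0]
force: [-0.9, 0.3, -0.3]
grip_width: 1.001
```

```bash
python3 - <<'E'
from h import *
import cv2
im=eyes.capture("side");cv2.imwrite("pics/s3.png",cv2.resize(im[270:410,170:340],None,fx=4,fy=4,interpolation=2))
E
```

```text
(no output)
```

View pics/s3.png

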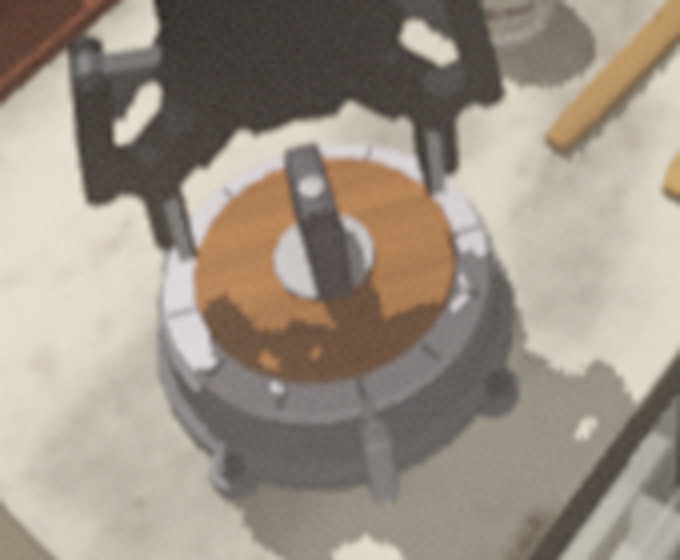

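move_arm(deltas=[[-0.05,0,0.2,0,0,0],[-0.05,0,0.1,0,0,0],[0,0,0,0,0,0],[0,0,0,0,0,0],[0,0,0,0,0,0],[0,0,0,0,0,0],[0,0,0,0,0,0],[0,0,0,0,0,0],[0,0,0,0,0,0],[0,0,0,0,0,0]], grip=0.8, newtons=40)

```text
time_s: 4.25
eef_pos: [469.5, 73.1, 60.5]
ee_rot: [-0.001, 0.325, 0.946, -0.002]
force: [-9.0, -10.9, 8.9]
grip_width: 0.155
```

```bash
python3 - <<'E'
from h import *
from rig import ctrl
import cv2
s=ctrl.sense();print(s)
im=eyes.capture("side");cv2.imwrite("pics/s4.png",cv2.resize(im[270:410,170:340],None,fx=4,fy=4,interpolation=2))
E
```

```text
{'time_s': 4.25, 'joints': array([-0.09139444,  0.42711023,  1.84033258, -0.00355196,  0.87712893,
       -0.9982543 ]), 'dq': array([-1.44513524e-03,  4.13853210e-05, -7.17671684e-04, -4.71574238e-04,
       -1.75653317e-04, -1.37545246e-04]), 'tau': array([  4.59824681, -36.67572856, -21.02120161,   2.16360703,
        -1.7786241 ,   0.13111417]), 'eef_pos': array([469.53581533,  73.05439608,  60.50573334]), 'ee_rot': array([-0.00112169,  0.32482813,  0.9457709 , -0.00167949]), 'force': array([ -8.99420559, -10.90713982,   8.9316689 ]), 'wrist_torque': array([-1.56874895,  1.30779871,  0.125455  ]), 'grip_width': 0.1552544398642596}
```

View pics/s4.png

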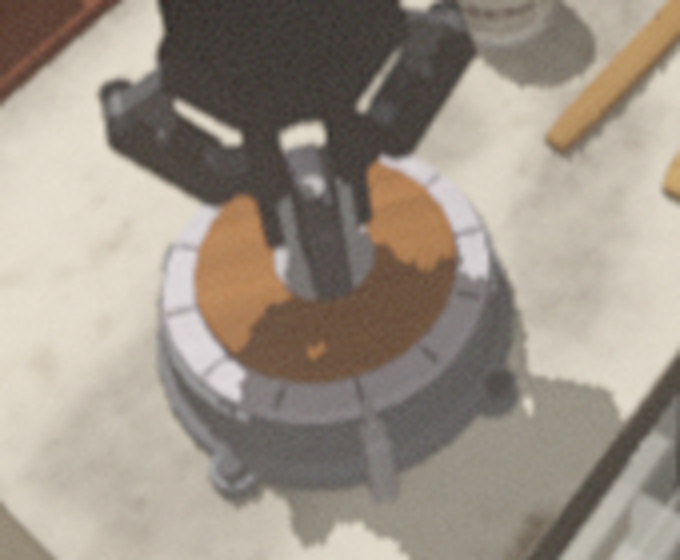

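move_arm(deltas=[[0.05,-0.1,0,0,0,0],[0.05,-0.1,0,0,0,0],[0,0,0,0,0,0],[0,0,0,0,0,2],[0,0,0,0,0,4],[0,0,0,0,0,5],[0,0,0,0,0,5],[0,0,0,0,0,5],[0,0,0,0,0,5],[0,0,0,0,0,4]])

```text
time_s: 5.3
eef_pos: [468.6, 72.3, 60.5]
ee_rot: [0.0, 0.56, 0.828, -0.001]
force: [-3.1, -12.2, 4.0]
grip_width: 0.155
```

```bash
python3 - <<'E'
from h import *
from rig import ctrl
import cv2
from scipy.spatial.transform import Rotation as R
s=ctrl.sense();q=s["ee_rot"];M=R.from_quat(q[[1,2,3,0]]).as_matrix();print(M.round(3),np.degrees(np.arctan2(M[1,0],M[0,0])),s["wrist_torque"],s["force"]@M)
E
```

```text
[[-0.373  0.928 -0.001]
 [ 0.928  0.373 -0.002]
 [-0.002 -0.001 -1.   ]] 111.87059271759153 [-1.50677692  0.48227856  0.1108226 ] [-10.19862814  -7.40388502  -3.96204715]
```

move_arm(deltas=[[-0.1,-0.04,0,0,0,2],[-0.1,-0.04,0,0,0,4],[0,0,0,0,0,5],[0,0,0,0,0,5],[0,0,0,0,0,5],[0,0,0,0,0,5],[0,0,0,0,0,4],[0,0,0,0,0,0],[0,0,0,0,0,0],[0,0,0,0,0,0]])

```text
time_s: 6.3
eef_pos: [467.4, 72.0, 60.5]
ee_rot: [-0.001, 0.754, 0.656, -0.001]
force: [-8.2, 3.4, 8.9]
grip_width: 0.157
```

```bash
python3 - <<'E'
from h import *
from rig import ctrl
import cv2
from scipy.spatial.transform import Rotation as R
s=ctrl.sense();q=s["ee_rot"];M=R.from_quat(q[[1,2,3,0]]).as_matrix();print(M.round(3),np.degrees(np.arctan2(M[1,0],M[0,0])),s["wrist_torque"],s["force"]@M)
im=eyes.capture("side");cv2.imwrite("pics/s5.png",cv2.resize(im[270:410,170:340],None,fx=4,fy=4,interpolation=2))
E
```

```text
[[ 0.138  0.99  -0.003]
 [ 0.99  -0.138  0.001]
 [ 0.001 -0.003 -1.   ]] 82.0576919946371 [0.51895417 0.97611437 0.08550607] [ 2.21285813 -8.65703697 -8.84010278]
```

View pics/s5.png

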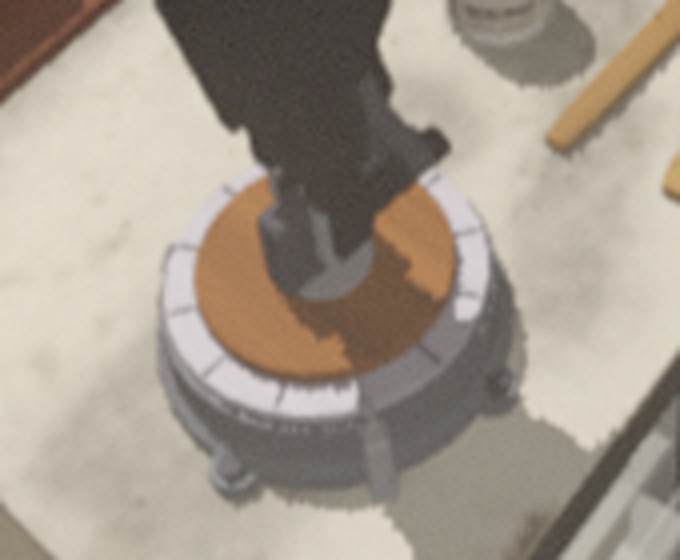

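move_arm(deltas=[[0,-0.1,0,0,0,0],[0,0,0,0,0,0],[0,0,0,0,0,0],[0,0,0,0,0,0],[0,0,0,0,0,0],[0,0,0,0,0,0],[0,0,0,0,0,0],[0,0,0,0,0,0],[0,0,0,0,0,0],[0,0,-0.5,0,0,0]], grip=8.54)

```text
time_s: 7.35
eef_pos: [467.3, 71.4, 65.1]
ee_rot: [-0.0, 0.755, 0.656, -0.0]
force: [-0.8, 0.8, 0.3]
grip_width: 0.999
```

move_arm(deltas=[[0,0,-1,0,0,0],[0,0,-1,0,0,0],[0,0,-2,0,0,0],[0,0,-2,0,0,0],[0,0,-2,0,0,0],[0,0,-2,0,0,0],[0,0,-2,0,0,0],[0,0,-2,0,0,0],[0,0,-1,0,0,0],[0,0,0,0,0,0]])

```text
time_s: 8.35
eef_pos: [468.1, 71.3, 216.7]
ee_rot: [0.001, 0.754, 0.656, 0.001]
force: [0.6, 0.5, 0.5]
grip_width: 1.002
```

```bash
python3 - <<'E'
from h import *
from rig import ctrl
import cv2
im=eyes.capture("side");cv2.imwrite("pics/s6.png",cv2.resize(im[290:400,195:315],None,fx=5.4,fy=5.4,interpolation=2))
t=eyes.capture("top");cv2.imwrite("pics/t6.png",t)
o=cv2.imread("pics/top0.png");o2=cv2.imread("pics/side0.png")
f=lambda i,j,r:np.hstack([cv2.resize(x[r[0]:r[1],r[2]:r[3]],(390,390),interpolation=2) for x in(i,j)])
cv2.imwrite("pics/small.png",f(o,t,(225,295,385,455)))
E
```

```text
(no output)
```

View pics/s6.png

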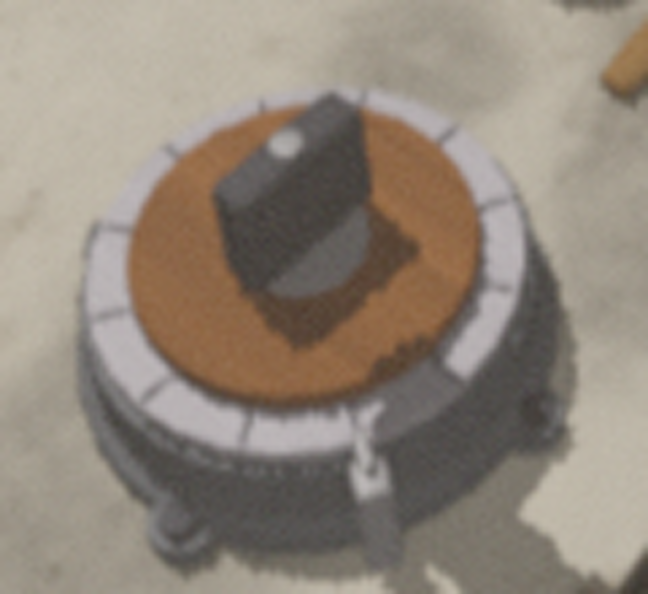

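View pics/small.png

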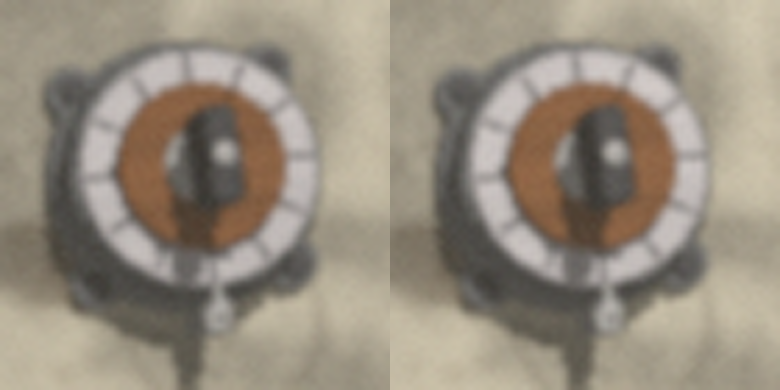

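```bash
python3 - <<'E'
from h import *
from rig import order,ctrl
for a,b in(((332,92),(215,189)),((360,112),(232,212))):
    d=atz("side",S(*a),90)-atz("side",S(*b),90);print(np.degrees(np.arctan2(d[1],d[0])),np.linalg.norm(d))
s=ctrl.sense();print(s["time_s"],s["force"])
print(order.finish_job())
E
```

```text
-96.79807939818448 42.797970621703534
-99.16994233680391 45.069863569771066
8.45 [0.58891094 0.38109543 0.19119887]
the job is handed in; nothing more can be done
None
```

I turned the larger dividing table (the left one) two clicks clockwise by its wing grip. I then let go, lifted clear and handed the job in at 8.45 s.

- **Larger table:** the wing went from about −38° to about −98° in world yaw, measured from pixels read off the camera pictures. That is 60°, or two 30° stops. After release, a dial tick sits at the pointer as it did before, so the dial appears to be in the stop.
- **Smaller table:** its before and after pictures look the same.
- **Forces:** the highest force I read between moves was about 17 N, from a grasp 1–2 mm off centre, which I corrected. After release it was below 1 N, with the gripper about 125 mm above the bar.
- **Disagreement:** the top and side views differed by 2–3° on the wing's starting angle. This is much less than half a click.

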